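# Camera to the stop, light-box shutter held half open

## Robot

A 6-joint arm with a two-finger parallel gripper is mounted at the origin on the work surface. World frame = base frame: x ahead of the robot, y to its left, z up, the work surface at z = 0. Lengths are in m, angles in rad, forces in N, time in s.
With the tool pointing down it reaches from about 0.225 to 0.875 m from the base axis. Payload 3.4 kg.
Tool frame: the origin (TCP) lies on the centre line of the jaws, within the pads' length; the fingertips stand 14 mm ahead of it and the grasp point (between the pads) lies 5 mm behind it; z points along the fingers, y is the line along which they close (so a half turn about z gives the same grasp; the last joint's range is limited). The gripper opens to 85 mm and grips with 20 to 120 N. Pads are 22 mm wide; open, the fingers measure 114 mm over their backs; the gripper's body (76 mm by 85 mm) begins 54 mm behind the grasp point. The pads swing forward as they close: fully open they stand 13 mm farther back than shut.
Start: joints at [-1.31, 0.276, 1.505, -0, 1.361, -0.121], TCP at [0.214, -0.534, 0.245] pointing down, gripper open.
Joint ranges: [-2.89, 2.89], [-0.75, 2.08], [0.22, 2.7], [-1.18, 4.32], [0.11, 2.71], [-2.7, 2.7]. Speed limits (rad/s): [2.57, 2.57, 3.14, 3.14, 3.14, 3.14].

## Interface

Orientations are given as a unit quaternion [w, x, y, z].
In Python, from rig import manip, eyes gives the robot as it stands.
- The arm moves only by the shell command python3 -m creep 'ROWS' [FORCE]. ROWS is JSON, a list of rows, each a list of 5 numbers: the opening, from 0 (shut) to 1 (fully open), then the shift along the tool's x, y, z normalised to -1 to 1, where 1 is 0.5 m, then the turn about the tool's z normalised to -1 to 1, where 1 is 360 degrees. In form: [[fingers, dx, dy, dz, spin], ...]. A call has 1 to 10 rows; each row is the pose to reach, as a shift and turn from the pose commanded when the call began, along the tool's axes at that moment, turning the shorter way round; what a row does not reach only later rows make up. A row lasts 1/10 s, in which the tool goes at most 50 mm and 8.59 degrees, less where a joint would pass 70% of its speed; a pose out of reach is approached as far as the arm can. A call with a number of a shift or a turn outside -1 to 1 is refused whole. A call with a gripper value outside its range is refused whole. The fingers move at their own pace and stop on an object; FORCE is the grip in N (left out, the last holds). Time passes only in rows, so rows that repeat a pose let the fingers close. It gives the time, the measured TCP pose, the force, the opening and the grip force at its end, in the units of the state.
- manip.get_state(): the state, without advancing time (a new reading comes with each control period).
- eyes.get_image(name): name is "scene" or "side" or "wrist"; returns a dict with "frame" (420x560x3 uint8, red, green, blue), "fx", "fy", "cx", "cy" (pixels), "R" (3x3) and "t" (3): a world point X has camera coordinates R X + t. Camera axes: x right, y down, z forward; pixel columns grow to the right and rows downward; lengths in m; the calibration is good to about 2 mm. A picture is of the moment at which its call begins. There is no depth.
- manip.sign_off(): hands the job in; it is judged then, once.
Trained networks look in the newest picture that a camera, given by its name, has taken for a name from the list of things; names that differ only in an ending like _2 or _b are one class to them, and where a whole thing is asked for, a point or a joint stands for the part that bears it (a point fixed in the world has none). Each returns a list of dicts, best first, with "confidence" (0 to 1); they miss things now and then, are a little off and sometimes report something else, mostly with a low value. They report only what shows in the picture. A call takes as long as a camera call.
- eyes.regions_of(camera, label): "mask" (420x560 bool, what is visible of it) and "bbox" ([left, top, right, bottom] in pixels, round what is visible of it).
- eyes.place_of(camera, label): "centre" ([column, row] in pixels: a listed point, or the origin of a listed thing).
The state is a dict: "clock": time; "qpos": joint angles; "qd": joint speeds; "effort": joint torques, N m; "position": TCP position; "ee_rot": TCP orientation; "contact_force": force on the tool from outside, world axes, zero at the start; "moment": the same for the moment, N m; "width": finger opening in m; "gripper_force": force on a finger pad.
Only numpy, scipy, OpenCV 4.12 (cv2) and the standard library are available. Lean on these libraries where they do the work, as an engineer would, in place of code of your own. Each camera call takes 0.05 s, during which the arm holds its last target. There are 200 camera calls.

## Task

Get the camera test rig ready for its half-light exposure: turn the handwheel clockwise (seen from above) by its upright crank handle until the camera carriage is right up against its stop blocks. Then take the post of the light box's sprung shutter, slide the shutter half open (never all the way open) and finish while still holding it steady at half travel with the gripper fingers: do not let go, the spring would shut it. The carriage must stay at its stop, and the other things on the bench are to be left alone.

Things in the scene. Friction and masses are not known exactly. Their poses are not given: they have to be found in the camera images.
- rig: Camera test rig fixed to the bench, may stand turned. Aluminium base 12 mm thick, covering x -95 to 125, y -235 to 205 mm of this frame (origin at bench height, z up); rig positions below are in this frame. White light box at x -60 to 60, y 100 to 200, top z 105; grey gearbox with handwheel at the -y end; between them a black camera on a carriage, facing +y, top z 92.
- carriage (a joint): Travel of the camera carriage along the rig's +y, in m: 0 is fully back, 0.040 is against the two dark steel stop blocks that stand on the base in front of it (faces at rig y 60 mm). Driven by the handwheel only, through a screw: 20 mm per turn; it stays where it is left.
- handwheel (a joint): Angle of the handwheel in rad, growing clockwise seen from above; upright axis, dark steel rim 102 mm across, wheel top at z 84 mm (rim 81). It runs from 0 to 12.57 (2 turns), where the carriage meets its stop (joint carriage = angle x 0.003183). Light to turn: about 2 N at the handle, then a firm stop.
- wheel_axis (a point): Point on the handwheel's axis at the height of the foot of the crank handle (rig 0, -170, z 81 mm).
- crank_handle: Upright black crank handle on the wheel's rim, 18 mm diameter, 45 mm tall, 45 mm from the wheel axis. It spins freely on its own pin, so a gripper may hold it from above without turning. Origin at the centre of its foot (z 81 mm), z up; its x and y axes mean nothing.
- shutter (a joint): Travel of the light box's steel shutter plate along the rig's +x, on the box's -y face, in m: 0 shut, 0.030 half, 0.060 fully open. Its spring pushes back with about 3 N shut, 7.5 N at half, 12 N open, and shuts it when let go. Five dark lines 15 mm apart on the edge of the box's top mark the post's travel: first line shut, long middle line half, last line open.
- shutter_post (a point): Round upright aluminium post on the shutter's top edge, the part to hold or push: 12 mm diameter (16 mm collar on the lowest 5 mm), 54 mm tall. The point is the centre of its foot (rig x 0 when shut, y 94, z 108 mm; 3 mm above the light box's top); its frame is turned as the rig's: x is the way the shutter opens.
- driver: Bystander: a screwdriver lying on the bench. Origin under its middle.
- spray: Bystander: aluminium spray can, 52 mm diameter, 150 mm tall. Origin at the centre of its foot.
- lens: Bystander: black spare lens standing on the bench, 52 mm diameter, 42 mm tall. Origin at the centre of its foot.
- tray: Bystander: clear divided parts tray, 90 x 120 x 30 mm. Origin under its centre.

How it is judged:
By the outcome, as a careful person would: the job done as asked, in the order asked, and still so for the second after the job is handed in, while the arm keeps its last pose, push and grip.
It also fails if it takes over 58 s, if anything falls off the work surface, if the arm or the gripper's body presses on something with over 40 N, if the wrist force passes 120 N, or if a joint passes its speed limit or range.

## Working session

There is one attempt and no reset: what is moved stays moved. The work goes in short steps, Python scripts to look and compute and a shell command to move; the robot and the scene stay as the last step left them, time stands still between calls to the robot, and variables do not carry over. Pictures are saved under pics/ and viewed, at most 10 in all, crops included, and the job is handed in when it is done.

```bash
mkdir -p pics; ls
cat > h.py <<'E'
import numpy as np, cv2
from rig import manip, eyes
from scipy.spatial.transform import Rotation as Rt
def ray(im,px):
    d=np.array([(px[0]-im['cx'])/im['fx'],(px[1]-im['cy'])/im['fy'],1.])
    R=np.array(im['R']);return -R.T@np.array(im['t']), R.T@d
def onz(im,px,z):
    o,d=ray(im,px);return o+d*(z-o[2])/d[2]
def proj(im,X):
    c=np.array(im['R'])@X+np.array(im['t']);return np.array([c[0]/c[2]*im['fx']+im['cx'],c[1]/c[2]*im['fy']+im['cy']])
def save(im,n):cv2.imwrite('pics/'+n,cv2.cvtColor(im['frame'],cv2.COLOR_RGB2BGR))
E
python3 - <<'E'
from h import *
s=manip.get_state();print(s['clock'],s['position'],s['ee_rot'],s['width'],s['contact_force'])
for c in ['scene','side']:
    im=eyes.get_image(c);save(im,c+'0.png')
    for l,z in [('wheel_axis',.081),('crank_handle',.081),('shutter_post',.108),('rig',0),('spray',0),('lens',0),('tray',0),('driver',0)]:
        for r in eyes.place_of(c,l)[:2]:
            print(c,l,round(r['confidence'],2),np.round(r['centre'],1),onz(im,r['centre'],z).round(4))
E
```

```text
pics
0.0 [ 0.21408784 -0.53311644  0.2444488 ] [-9.04992062e-04  9.81838586e-01  1.89716021e-01 -5.38294478e-05] 0.08526348062172598 [ 0.6414954   0.1302379  -0.29378687]
scene wheel_axis 0.62 [246.9 226.9] [ 0.5676 -0.089   0.081 ]
scene wheel_axis 0.6 [332.1 189. ] [0.5382 0.1953 0.081 ]
scene crank_handle 0.46 [241.5 214.3] [ 0.5187 -0.0848  0.081 ]
scene crank_handle 0.41 [154.2 297.5] [ 0.6818 -0.3864  0.081 ]
scene shutter_post 0.64 [334.  190.7] [0.5683 0.1821 0.108 ]
scene shutter_post 0.48 [121.  253.5] [ 0.5359 -0.4271  0.108 ]
scene rig 0.86 [301.1 227.3] [0.572  0.0799 0.    ]
scene spray 0.76 [419.3 202.1] [0.6336 0.4565 0.    ]
scene lens 0.86 [153.4 298.8] [ 0.6292 -0.3863  0.    ]
scene tray 0.89 [381.8 161.4] [0.4297 0.4508 0.    ]
scene driver 0.89 [119.5 254.1] [ 0.4461 -0.4311  0.    ]
scene driver 0.25 [327.7 191.5] [0.4762 0.2218 0.    ]
side wheel_axis 0.66 [303.8 198.6] [ 0.5511 -0.076   0.081 ]
side crank_handle 0.45 [312.2 202.2] [ 0.5212 -0.0741  0.081 ]
side shutter_post 0.59 [233.3 227.8] [0.558  0.1865 0.108 ]
side rig 0.78 [263.3 247.5] [0.5582 0.0844 0.    ]
side spray 0.86 [115.6 311.6] [0.6367 0.4646 0.    ]
side lens 0.75 [337.  182.9] [ 0.6254 -0.3611  0.    ]
side tray 0.95 [186.7 356.7] [ 0.4256  0.4481 -0.    ]
side driver 0.8 [395.2 194.8] [ 0.4353 -0.4082  0.    ]
```

Run:
```python
import cv2
a=cv2.imread('pics/scene0.png')[140:320,200:400];b=cv2.imread('pics/side0.png')[140:320,190:390]
cv2.imwrite('pics/m.png',cv2.resize(cv2.hconcat([a,b]),None,fx=2,fy=2,interpolation=cv2.INTER_CUBIC))
```

```text
(no output)
```

View pics/m.png

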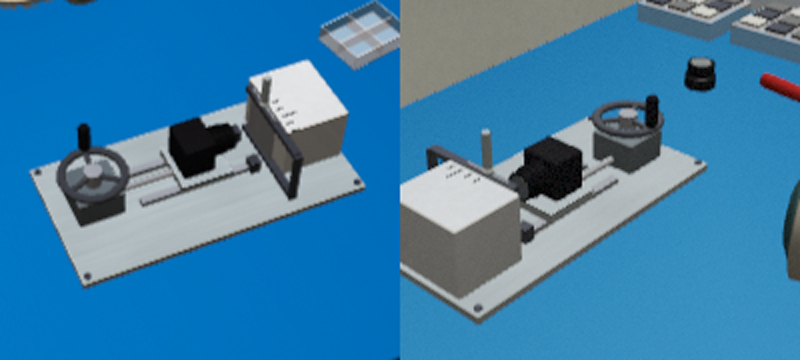

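View pics/scene0.png

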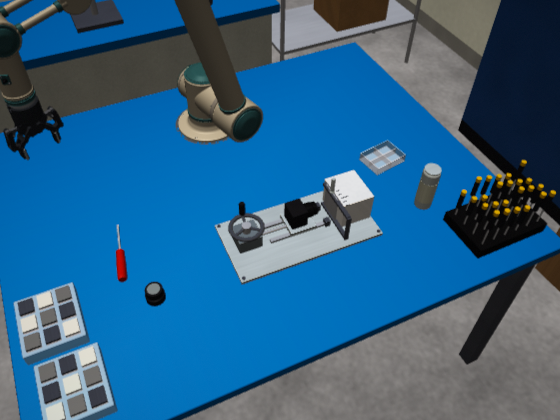

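The scene shows the rig with its +y to the right (world +y). The handwheel is at about (247,227) with its handle on the robot side, and the light box is at (345,195) with its post at (333,185). Next I fit the rig pose from the base corners.

```bash
cat >> h.py <<'E'
def tool(dw,s=None):
    s=s or manip.get_state();q=s['ee_rot'];R=Rt.from_quat([q[1],q[2],q[3],q[0]]).as_matrix()
    return R.T@np.array(dw)/0.5
def W(p,P):
    c,s=np.cos(p[2]),np.sin(p[2]);return np.array([p[0]+c*P[0]-s*P[1],p[1]+s*P[0]+c*P[1],P[2]])
E
python3 - <<'E'
from h import *
from scipy.optimize import least_squares
A=eyes.get_image('scene');B=eyes.get_image('side')
obs=[(A,(216.5,225),(-.095,-.235,.012)),(A,(242,283),(.125,-.235,.012)),(A,(382.5,233),(.125,.205,.012)),
(B,(229,300.5),(.125,.205,.012)),(B,(343.5,223),(.125,-.235,.012)),(A,(246.9,226.9),(0,-.17,.081)),(B,(303.8,198.6),(0,-.17,.081)),
(A,(334,190.7),(0,.094,.108)),(B,(233.3,227.8),(0,.094,.108))]
f=lambda p:np.concatenate([proj(i,W(p,X))-np.array(o) for i,o,X in obs])
r=least_squares(f,[.56,.08,0],loss='soft_l1');print(r.x,np.degrees(r.x[2]));print(f(r.x).reshape(-1,2).round(1))
p=r.x;np.save('p.npy',p)
wa=W(p,(0,-.17,.081));print('wheel',wa)
for i,o in((A,(241.5,214.3)),(B,(312.2,202.2))):print('handle',onz(i,o,.081))
s=manip.get_state();tgt=np.array([wa[0]-.04,wa[1],.30]);print(tool(tgt-s['position']),s['qpos'])
E
```

```text
[ 0.5639835   0.08355643 -0.02369257] -1.357484396631343
[[ -1.6  -1.1]
 [  0.2  -1.8]
 [  0.9  -1.8]
 [-62.1 -41.7]
 [-59.  -26.6]
 [ -0.2  -2.2]
 [ -0.3  -2.3]
 [ -1.8  -0. ]
 [  0.2  -2.7]]
wheel [ 0.55995614 -0.08639586  0.081     ]
handle [ 0.51866087 -0.08476543  0.081     ]
handle [ 0.5211733  -0.07409773  0.081     ]
[ 0.9006709  -0.6022161  -0.10940727] [-1.30999303e+00  2.75847962e-01  1.50491617e+00 -1.77218788e-05
  1.36069327e+00 -1.20988729e-01]
```

```bash
python3 -m creep '[[1,0.09,-0.06,-0.11,-0.02],[1,0.18,-0.12,-0.11,-0.04],[1,0.27,-0.18,-0.11,-0.06],[1,0.36,-0.24,-0.11,-0.08],[1,0.45,-0.30,-0.11,-0.1],[1,0.54,-0.36,-0.11,-0.12],[1,0.63,-0.42,-0.11,-0.14],[1,0.72,-0.48,-0.11,-0.16],[1,0.81,-0.54,-0.11,-0.18],[1,0.9,-0.6,-0.11,-0.185]]' 30
python3 -m creep '[[1,0,0,0,0],[1,0,0,0,0],[1,0,0,0,0],[1,0,0,0,0]]'
python3 - <<'E'
from h import *
from scipy.optimize import least_squares
s=manip.get_state();print(s['clock'],s['position'],s['ee_rot'],s['qpos'])
im=eyes.get_image('wrist');save(im,'w1.png');p=np.load('p.npy')
for l,z in [('wheel_axis',.081),('crank_handle',.081),('shutter_post',.108),('rig',0)]:
    for r in eyes.place_of('wrist',l)[:2]: print(l,round(r['confidence'],2),np.round(r['centre'],1),onz(im,r['centre'],z).round(4))
E
```

```text
clock: 2.0
position: [0.4883, -0.1332, 0.3006]
ee_rot: [0.001, 0.715, 0.699, 0.0]
contact_force: [1.4, -0.4, 0.0]
width: 0.0855
gripper_force: 0.0
clock: 2.4
position: [0.4868, -0.1364, 0.3003]
ee_rot: [0.0, 0.717, 0.697, -0.0]
contact_force: [0.6, -0.3, 0.3]
width: 0.0854
gripper_force: 0.0
2.4 [ 0.48677655 -0.13644875  0.30032952] [ 1.31086785e-04  7.17276664e-01  6.96788412e-01 -2.81153326e-04] [-4.10577264e-01  1.42827197e-01  1.54524934e+00 -6.24026737e-04
  1.45348700e+00 -3.81528458e-01]
wheel_axis 0.81 [356.6 125.7] [ 0.562  -0.0903  0.081 ]
crank_handle 0.83 [309.5 121.8] [ 0.5181 -0.0854  0.081 ]
```

View pics/w1.png

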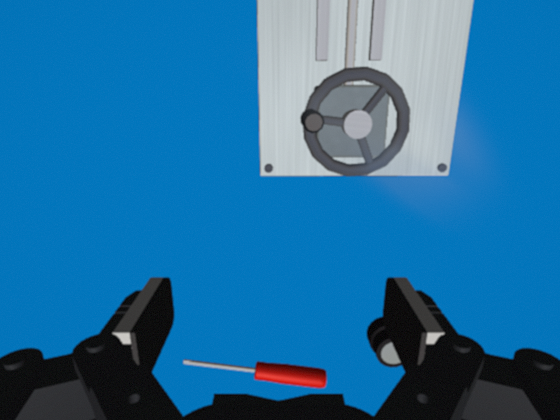

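The wrist view shows the wheel hub at (358,125) and the handle top at (313,121), with the base's -y corners at (260,176) and (450,176). Next I compute the approach.

Run:
```python
from h import *
from scipy.optimize import least_squares
im=eyes.get_image('wrist')
a,b=onz(im,(260.5,176.5),.012),onz(im,(450,175.5),.012);print(a,b,np.linalg.norm(a-b))
for x in ((256,0),(474,0)):print(onz(im,x,.012))
print('hub',onz(im,(357.8,124.5),.084),'handle top',onz(im,(313.3,121.5),.126))
g=cv2.cvtColor(im['frame'],cv2.COLOR_RGB2GRAY)
s=manip.get_state();print(s['position'],s['ee_rot'])
for h in ([.518,-.0855,.30],[.518,-.0855,.108]):print(tool(np.array(h)-s['position']))
```

```text
[ 0.46684121 -0.15116212  0.012     ] [ 0.68777362 -0.15635303  0.012     ] 0.22099338496426196
[0.47024588 0.03142136 0.012     ]
[0.69091583 0.02508909 0.012     ]
hub [ 0.56282978 -0.08830095  0.084     ] handle top [ 0.51784155 -0.08097191  0.126     ]
[ 0.48719562 -0.13575697  0.30034201] [ 7.66118617e-05  7.16935381e-01  6.97139623e-01 -1.85112511e-05]
[0.10219923 0.05877091 0.00067534]
[0.10225044 0.05873864 0.38467533]
```

```bash
python3 -m creep '[[1,0.05,0.03,0,0],[1,0.107,0.059,0,0],[1,0.107,0.059,0.08,0],[1,0.107,0.059,0.16,0],[1,0.107,0.059,0.22,0],[1,0.107,0.059,0.28,0],[1,0.107,0.059,0.32,0],[1,0.107,0.059,0.36,0],[1,0.107,0.059,0.38,0],[1,0.107,0.059,0.38,0]]' 25
python3 -m creep '[[0.45,0,0,0,0],[0.45,0,0,0,0],[0.45,0,0,0,0],[0.45,0,0,0,0]]'
python3 - <<'E'
from h import *
im=eyes.get_image('wrist');save(im,'w2.png')
for r in eyes.place_of('wrist','crank_handle')[:2]: print(r['confidence'],r['centre'],onz(im,r['centre'],.081))
E
```

```text
clock: 3.7
position: [0.5175, -0.0824, 0.1091]
ee_rot: [-0.001, 0.717, 0.698, -0.001]
contact_force: [0.2, 0.1, 0.2]
width: 0.0853
gripper_force: 0.0
clock: 4.1
position: [0.5188, -0.0825, 0.111]
ee_rot: [0.001, 0.716, 0.698, 0.0]
contact_force: [0.3, 0.4, -0.3]
width: 0.0383
gripper_force: 0.0
0.69 [275.0, 262.4] [ 0.51793635 -0.08127821  0.081     ]
```

View pics/w2.png

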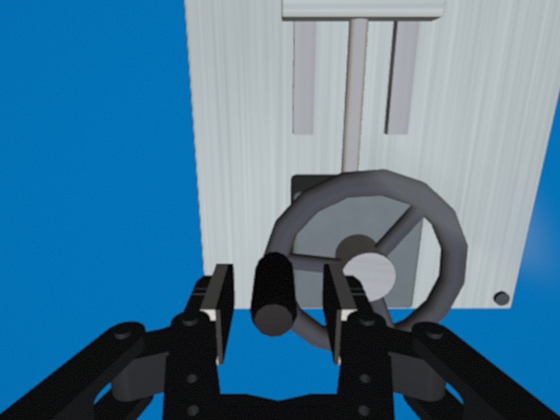

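The handle sits centred between the pads, at about (274,300), so I close on it.

```bash
python3 -m creep '[[0.1,0,0,0,0],[0.1,0,0,0,0],[0.1,0,0,0,0],[0.1,0,0,0,0],[0.1,0,0,0,0]]' 25
python3 - <<'E'
from h import *
im=eyes.get_image('wrist');print(onz(im,(371,275),.084))
s=manip.get_state();print(s['position'],s['ee_rot'])
c=np.array([.563,-.0885]);d=s['position'][:2]-c;r=np.hypot(*d);a0=np.arctan2(d[1],d[0]);print(r,np.degrees(a0))
for k in range(0,11):
    a=a0-np.radians(15*k);q=c+.045*np.array([np.cos(a),np.sin(a)])
    print(15*k,tool([*(q-c-.045*np.array([np.cos(a0),np.sin(a0)])),0]).round(3))
E
```

```text
clock: 4.7
position: [0.5172, -0.0823, 0.1105]
ee_rot: [-0.001, 0.716, 0.698, -0.001]
contact_force: [-3.7, -0.5, 5.7]
width: 0.017
gripper_force: 25.8
[ 0.56163132 -0.08705911  0.084     ]
[ 0.51710884 -0.08227171  0.11051281] [-0.00087916  0.71636742  0.69772218 -0.00083791]
0.04631188395620981 172.27111420222667
0 [-0. -0.  0.]
15 [ 0.023  0.006 -0.   ]
30 [ 0.043  0.017 -0.   ]
45 [ 0.06   0.033 -0.   ]
60 [ 0.073  0.053 -0.   ]
75 [ 0.079  0.076 -0.   ]
90 [ 0.08   0.099 -0.   ]
105 [ 0.074  0.122 -0.   ]
120 [ 0.063  0.143 -0.   ]
135 [ 0.047  0.16  -0.   ]
150 [ 0.027  0.172 -0.   ]
```

```bash
python3 -m creep '[[0.1,0.023,0.006,0,0],[0.1,0.043,0.017,0,0],[0.1,0.06,0.033,0,0],[0.1,0.073,0.053,0,0],[0.1,0.079,0.076,0,0],[0.1,0.08,0.099,0,0],[0.1,0.08,0.099,0,0]]'
python3 - <<'E'
from h import *
s=manip.get_state();print(s['position'],s['contact_force'],s['ee_rot'])
im=eyes.get_image('wrist')
for l in('wheel_axis','crank_handle'):
  for r in eyes.place_of('wrist',l)[:1]: print(r['confidence'],r['centre'],onz(im,r['centre'],.081))
E
```

```text
clock: 5.45
position: [0.5724, -0.0452, 0.1105]
ee_rot: [0.002, 0.716, 0.698, 0.0]
contact_force: [-0.4, -3.3, 4.4]
width: 0.0167
gripper_force: 25.7
[ 0.5724017 -0.045159   0.1105323] [-0.39491921 -3.32758109  4.43172645] [2.31872604e-03 7.16212612e-01 6.97878119e-01 4.98546563e-04]
0.84 [257.6, 340.8] [ 0.56133731 -0.08822671  0.081     ]
0.92 [280.3, 266.9] [ 0.57409893 -0.04618898  0.081     ]
```

Run:
```python
import numpy as np
for a0 in (80,-70,-220,-370):
    o=[]
    for k in range(1,11):
        f=lambda a:.045*np.array([np.cos(np.radians(a-88.45)),np.cos(np.radians(a+1.55))])/.5
        o.append((f(a0-15*k)-f(a0)).round(3).tolist())
    print(a0,o)
```

```text
80 [[-0.006, 0.023], [-0.019, 0.043], [-0.035, 0.059], [-0.056, 0.07], [-0.079, 0.076], [-0.102, 0.076], [-0.125, 0.069], [-0.145, 0.057], [-0.161, 0.04], [-0.173, 0.02]]
-70 [[-0.006, -0.023], [-0.005, -0.046], [0.001, -0.069], [0.013, -0.089], [0.03, -0.105], [0.051, -0.117], [0.073, -0.122], [0.097, -0.122], [0.12, -0.116], [0.14, -0.104]]
-220 [[0.016, 0.017], [0.028, 0.037], [0.033, 0.06], [0.033, 0.084], [0.027, 0.106], [0.015, 0.126], [-0.002, 0.143], [-0.023, 0.154], [-0.046, 0.16], [-0.069, 0.16]]
-370 [[-0.023, -0.006], [-0.043, -0.019], [-0.059, -0.035], [-0.07, -0.056], [-0.076, -0.079], [-0.076, -0.102], [-0.069, -0.125], [-0.057, -0.145], [-0.04, -0.161], [-0.02, -0.173]]
```

```bash
python3 -m creep '[[0.1,-0.006,0.023,0,0],[0.1,-0.019,0.043,0,0],[0.1,-0.035,0.059,0,0],[0.1,-0.056,0.07,0,0],[0.1,-0.079,0.076,0,0],[0.1,-0.102,0.076,0,0],[0.1,-0.125,0.069,0,0],[0.1,-0.145,0.057,0,0],[0.1,-0.161,0.04,0,0],[0.1,-0.173,0.02,0,0]]'
python3 -m creep '[[0.1,0,0,0,0],[0.1,0,0,0,0]]'
```

```text
clock: 6.6
position: [0.5765, -0.1314, 0.1105]
ee_rot: [0.001, 0.717, 0.697, 0.0]
contact_force: [1.8, 1.2, 5.4]
width: 0.0168
gripper_force: 25.8
clock: 6.8
position: [0.5747, -0.1319, 0.1105]
ee_rot: [0.0, 0.716, 0.698, -0.001]
contact_force: [0.3, -3.6, 4.4]
width: 0.0167
gripper_force: 25.7
```

```bash
python3 -m creep '[[0.1,-0.006,-0.023,0,0],[0.1,-0.005,-0.046,0,0],[0.1,0.001,-0.069,0,0],[0.1,0.013,-0.089,0,0],[0.1,0.03,-0.105,0,0],[0.1,0.051,-0.117,0,0],[0.1,0.073,-0.122,0,0],[0.1,0.097,-0.122,0,0],[0.1,0.12,-0.116,0,0],[0.1,0.14,-0.104,0,0]]'
python3 -m creep '[[0.1,0.016,0.017,0,0],[0.1,0.028,0.037,0,0],[0.1,0.033,0.06,0,0],[0.1,0.033,0.084,0,0],[0.1,0.027,0.106,0,0],[0.1,0.015,0.126,0,0],[0.1,-0.002,0.143,0,0],[0.1,-0.023,0.154,0,0],[0.1,-0.046,0.16,0,0],[0.1,-0.069,0.16,0,0]]'
python3 -m creep '[[0.1,0,0,0,0]]'
python3 - <<'E'
from h import *
im=eyes.get_image('scene');save(im,'s2.png')
a=cv2.imread('pics/s2.png')[140:320,200:400];cv2.imwrite('pics/s2c.png',cv2.resize(a,None,fx=3,fy=3))
E
```

```text
clock: 7.8
position: [0.5273, -0.0594, 0.1106]
ee_rot: [0.002, 0.716, 0.698, -0.001]
contact_force: [5.0, -6.7, 2.8]
width: 0.0171
gripper_force: 25.6
clock: 8.8
position: [0.6063, -0.0913, 0.1105]
ee_rot: [-0.003, 0.717, 0.697, 0.003]
contact_force: [6.8, 29.8, 9.9]
width: 0.0169
gripper_force: 26.5
clock: 8.9
position: [0.6064, -0.0907, 0.1105]
ee_rot: [-0.003, 0.717, 0.697, 0.004]
contact_force: [5.1, 10.4, 7.7]
width: 0.0168
gripper_force: 26.2
```

View pics/s2c.png

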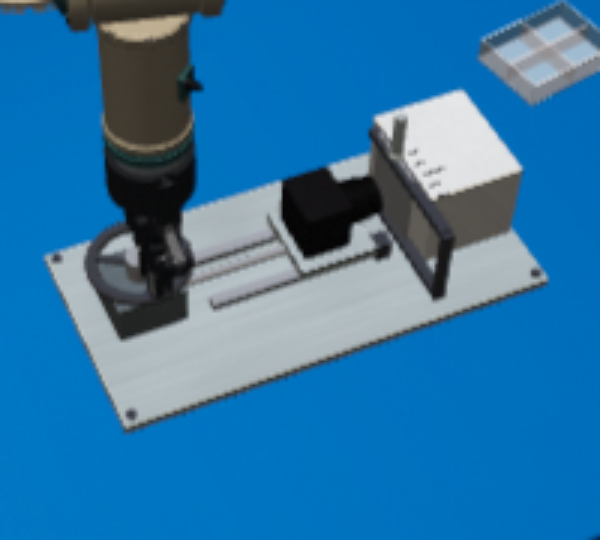

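Carriage looks against the stop block near (375,242), and the handle resists with +y force. I'll test by pressing a little further.

```bash
python3 -m creep '[[0.1,-0.008,0,0,0],[0.1,-0.012,0,0,0],[0.1,-0.012,0,0,0],[0.1,-0.012,0,0,0],[0.1,-0.012,0,0,0]]'
python3 - <<'E'
from h import *
im=eyes.get_image('side');save(im,'sd2.png')
a=cv2.imread('pics/sd2.png')[180:300,210:350];cv2.imwrite('pics/sd2c.png',cv2.resize(a,None,fx=4,fy=4,interpolation=cv2.INTER_CUBIC))
E
```

```text
clock: 9.45
position: [0.6063, -0.0912, 0.1105]
ee_rot: [-0.006, 0.717, 0.697, 0.006]
contact_force: [6.2, 22.6, 8.2]
width: 0.0168
gripper_force: 26.2
```

View pics/sd2c.png

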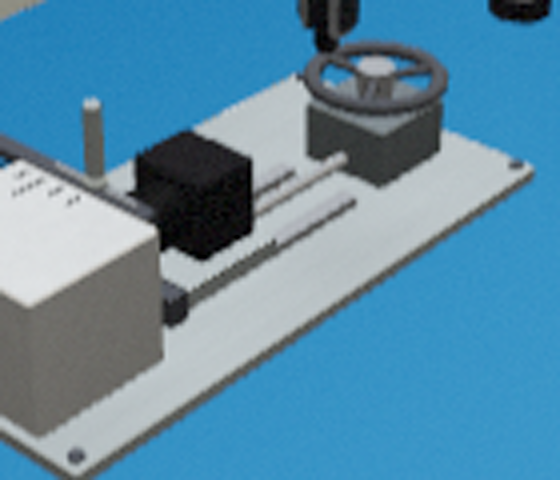

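Handle does not move while force rises 10→23 N, so the carriage is on its stop (block at (172,300) touching the carriage). Next I relax, release and lift.

```bash
python3 -m creep '[[0.1,0.01,0.003,0,0],[0.1,0.018,0.006,0,0],[0.1,0.018,0.006,0,0],[0.5,0.018,0.006,0,0],[0.5,0.018,0.006,0,0],[0.5,0.018,0.006,0,0],[0.5,0.018,0.006,0,0]]'
python3 -m creep '[[0.5,0,0,-0.04,0],[0.5,0,0,-0.1,0],[0.5,0,0,-0.18,0],[0.5,0,0,-0.26,0],[0.5,0.1,-0.05,-0.28,0],[0.5,0.2,-0.05,-0.28,0],[0.5,0.3,-0.05,-0.28,0],[0.5,0.34,-0.05,-0.28,0],[0.5,0.34,-0.05,-0.28,0],[0.5,0.34,-0.05,-0.28,0]]'
python3 - <<'E'
from h import *
p=[.5667,.0818,np.radians(-1.2)];print(W(p,(0,.094,.108)),W(p,(.03,.094,.108)))
s=manip.get_state();print(s['position'],s['ee_rot'],s['contact_force'])
im=eyes.get_image('wrist');save(im,'w3.png')
for c in('wrist','scene','side'):
  i=im if c=='wrist' else eyes.get_image(c)
  for r in eyes.place_of(c,'shutter_post')[:1]: print(c,r['confidence'],r['centre'],onz(i,r['centre'],.108))
E
```

```text
clock: 10.2
position: [0.6078, -0.0926, 0.1094]
ee_rot: [-0.001, 0.716, 0.698, -0.001]
contact_force: [-0.7, -0.1, -0.6]
width: 0.0426
gripper_force: 0.0
clock: 11.2
position: [0.5879, 0.0778, 0.2499]
ee_rot: [0.0, 0.716, 0.698, -0.001]
contact_force: [0.9, -0.7, -0.6]
width: 0.043
gripper_force: 0.0
[0.56866859 0.17577938 0.108     ] [0.59866201 0.17515111 0.108     ]
[0.58788488 0.07782676 0.24990207] [ 5.47305465e-05  7.16017793e-01  6.98081673e-01 -7.03867082e-04] [ 0.88836815 -0.71201929 -0.6279153 ]
wrist 0.65 [245.0, 67.6] [0.56787749 0.17301951 0.108     ]
scene 0.71 [328.4, 193.3] [0.57068425 0.16260784 0.108     ]
side 0.55 [234.6, 227.2] [0.55759154 0.18263808 0.108     ]
```

View pics/w3.png

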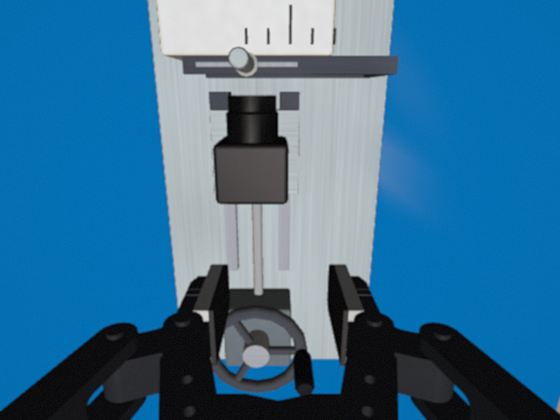

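Wrist view: post top (238,54), foot (248,68). Its marks are at columns 246–334 with the long half line at 290. The blocks at row 100 meet the carriage. Next I move over the post and down.

```bash
python3 -m creep '[[0.6,0.08,-0.02,0,0],[0.6,0.16,-0.045,0,0],[0.6,0.193,-0.045,0,0],[0.6,0.193,-0.045,0.05,0],[0.6,0.193,-0.045,0.1,0],[0.6,0.193,-0.045,0.16,0],[0.6,0.193,-0.045,0.2,0],[0.6,0.193,-0.045,0.234,0],[0.6,0.193,-0.045,0.234,0],[0.6,0.193,-0.045,0.234,0]]' 40
python3 - <<'E'
from h import *
im=eyes.get_image('wrist');save(im,'w4.png')
for r in eyes.place_of('wrist','shutter_post')[:1]: print(r['confidence'],r['centre'],onz(im,r['centre'],.108))
E
```

```text
clock: 12.5
position: [0.5688, 0.1743, 0.1334]
ee_rot: [0.0, 0.717, 0.697, -0.0]
contact_force: [0.7, 0.2, -0.3]
width: 0.0508
gripper_force: 0.0
0.59 [276.9, 269.7] [0.56874806 0.17401498 0.108     ]
```

View pics/w4.png

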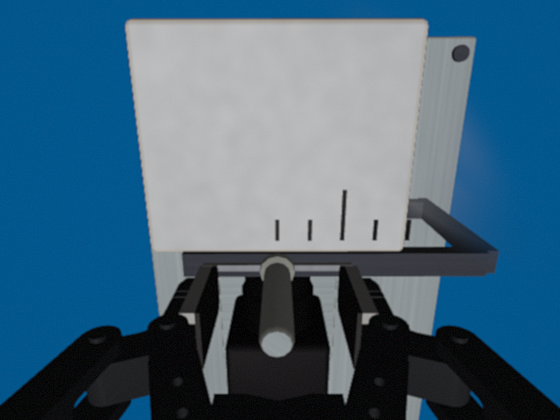

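Post stands centred between the pads (foot (277,268), shut mark (277,230), half mark (343,215)). I close on it.

```bash
python3 -m creep '[[0.05,0,0,0,0],[0.05,0,0,0,0],[0.05,0,0,0,0],[0.05,0,0,0,0],[0.05,0,0,0,0],[0.05,0,0,0,0],[0.05,0,0,0,0],[0.05,0,0,0,0]]' 50
python3 -m creep '[[0.05,0,0.006,0,0],[0.05,0,0.012,0,0],[0.05,0,0.018,0,0],[0.05,0,0.024,0,0],[0.05,0,0.03,0,0],[0.05,0,0.036,0,0],[0.05,0,0.042,0,0],[0.05,0,0.048,0,0],[0.05,0,0.052,0,0],[0.05,0,0.052,0,0]]'
python3 -m creep '[[0.05,0,0,0,0],[0.05,0,0,0,0],[0.05,0,0,0,0]]'
python3 - <<'E'
from h import *
im=eyes.get_image('wrist');save(im,'w5.png')
for r in eyes.place_of('wrist','shutter_post')[:1]: print(r['confidence'],r['centre'],onz(im,r['centre'],.108))
E
```

```text
clock: 13.4
position: [0.5683, 0.1749, 0.1341]
ee_rot: [0.0, 0.716, 0.698, 0.0]
contact_force: [-1.4, 0.0, 4.6]
width: 0.0103
gripper_force: 48.7
clock: 14.4
position: [0.5923, 0.1743, 0.134]
ee_rot: [-0.001, 0.716, 0.698, -0.001]
contact_force: [-6.6, -0.3, 8.1]
width: 0.0099
gripper_force: 49.2
clock: 14.7
position: [0.5921, 0.1743, 0.134]
ee_rot: [-0.001, 0.716, 0.698, -0.001]
contact_force: [-7.0, -0.1, 7.6]
width: 0.0103
gripper_force: 49.2
0.96 [275.6, 269.1] [0.59136799 0.1740577  0.108     ]
```

View pics/w5.png

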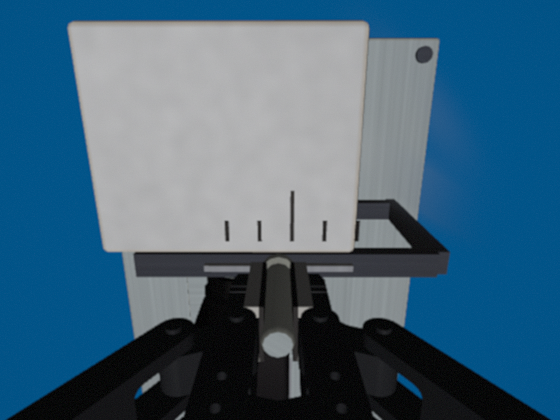

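The post (277,268) is about 15 px (7 mm) short of the half line (292,240), so the shutter is at about 23 mm.

```bash
python3 -m creep '[[0.05,0,0.005,0,0],[0.05,0,0.01,0,0],[0.05,0,0.0145,0,0],[0.05,0,0.0145,0,0],[0.05,0,0.0145,0,0],[0.05,0,0.0145,0,0],[0.05,0,0.0145,0,0],[0.05,0,0.0145,0,0]]'
python3 - <<'E'
from h import *
im=eyes.get_image('wrist');save(im,'w6.png')
for r in eyes.place_of('wrist','shutter_post')[:1]: print(r['confidence'],r['centre'],onz(im,r['centre'],.108))
a=cv2.imread('pics/w6.png')[170:300,180:400];cv2.imwrite('pics/w6c.png',cv2.resize(a,None,fx=3,fy=3))
E
```

```text
clock: 15.6
position: [0.5989, 0.1741, 0.134]
ee_rot: [-0.002, 0.716, 0.698, -0.002]
contact_force: [-7.4, -0.2, 8.0]
width: 0.0099
gripper_force: 49.3
0.95 [279.8, 271.2] [0.60004022 0.17273479 0.108     ]
```

View pics/w6c.png

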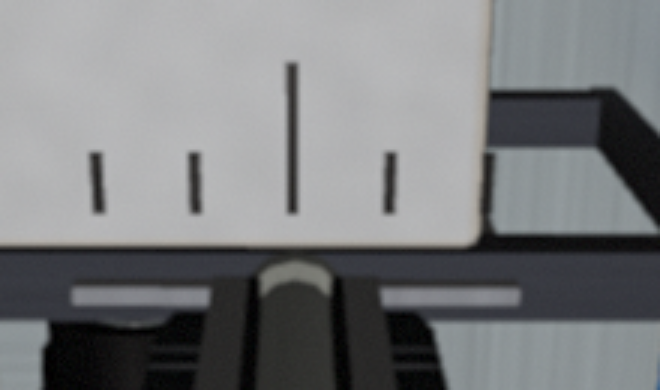

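The collar centre (296,280) lines up with the long half line (293,212), and TCP travel is 30.6 mm. The shutter is at half travel and held steady, so I hand in.

```bash
python3 -c "
from rig import manip
print(manip.sign_off())"
```

```text
the job is handed in; nothing more can be done
None
```

The job is handed in: the carriage was driven onto its stop blocks, and the gripper is still holding the shutter at about half travel (30.6 mm by arm position, in line with the long half mark).

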